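# Shut and lock the fume extractor's filter hatch

## Task

The filter hatch on top of the classroom's fume extractor has been left standing open: push it shut, then set a fingertip in the slot of its orange turn-lock and, pressing down against the springy seal, turn the lock clockwise to its stop so that the hatch is locked down. Use only touch: do not lift the hatch any further open, and leave the phone, marker, wooden tile and spare filter where they lie.

Things in the scene. Friction and masses are not known exactly. Their poses are not given: they have to be found in the camera images.
- extractor: Fume extractor, a white steel box fixed on the table, 260 mm (its x) x 320 mm (its y) x 140 mm high. Origin: centre of its underside, on the table. Its -x side (orange band, black louvres) faces the robot, turned by up to about 17 degrees. On top: the grey hatch and, along the +y edge, a strip with a red switch, no part of the job.
- hatch_hinge (a point): Middle of the hatch's hinge line at its far (+x) edge, level with the hatch's underside: 143 mm above the table. The hatch is a grey plate 200 mm (x, from the hinge to the near edge) x 220 mm (y) x 8 mm; shut, its top is 151 mm above the table. Axes: x from the near edge towards the hinge, y along the hinge, z out of the top face; they tilt with the hatch.
- hatch (a joint): Opening angle of the hatch, rad: 0 = flush; near edge 20 mm up per 0.1. Starts 0.2 to 0.45. Stiff hinge: it stays where left; about 2 N at the near edge pushes it down. A springy seal under the near edge stops it at about 0.05 and lifts it back there when let go; about 12 N down at the lock brings it flush (it yields some 2 mm more, to -0.014). Locked it stays at 0 to 0.012.
- hatch_edge (a point): A point on the hatch's flat top face near its near left corner, 188 mm from the hinge and 75 mm to the left (+y) of the hatch's middle line: a good place to push the hatch down. Axes as at the hinge.
- slot (a point): Middle of the slot's floor, on the lock's axis, 14 mm below the hatch's top (137 mm above the table when flush). Lock: orange dial 77 mm across, flush in a steel-rimmed cup, axis 130 mm from the hinge on the hatch's middle line. Slot right across it: 32 mm wide, 77 mm long, ends closed by the cup, upright walls, black floor. Axes: y along the slot, z out of the hatch; they turn with the dial.
- dial (a joint): Angle of the lock, rad, clockwise from above: 0 = unlocked, slot parallel to the hinge, white dot on its floor at the right by a red mark; 1.571 = locked, slot towards the near edge, dot by a green one. Stops at both. Starts 0 to 0.4; needs 0.1 to 0.3 N m; stays put. From about 0.7 its cam slips under a lip of the box: only with the hatch held under 0.02 rad, else it jams (never force it).
- phone: Black phone lying flat, 155 x 75 x 8 mm, loose; origin at the centre of its underside. Leave alone.
- spare_filter: Spare filter cartridge with blue frame, 120 x 120 x 24 mm, loose; origin at the centre of its underside. Leave alone.
- marker: White and blue board marker, 130 mm long along its x, 19 mm thick, loose; origin below its middle, on the table. Leave alone.
- tile: Small wooden puzzle tile, 70 x 50 x 8 mm, loose; origin at the centre of its underside. Leave alone.

How it is judged:
By the outcome, as a careful person would: the job done as asked, in the order asked, and still so for the second after the job is handed in, with the robot touching nothing.
It also fails if it takes over 51 s, if anything falls off the work surface, if the arm or the gripper's body presses on something with over 40 N, if the wrist force passes 120 N, or if a joint passes its speed limit or range.

## Robot

A 7-joint arm with a two-finger parallel gripper is mounted at the origin on the work surface. World frame = base frame: x ahead of the robot, y to its left, z up, the work surface at z = 0. Lengths are in m, angles in rad, forces in N, time in s.
With the tool pointing down it reaches from about 0.425 to 0.925 m from the base axis. Payload 6.8 kg.
Tool frame: the origin (TCP) lies on the front face of the gripper's body, between the roots of the fingers; the fingertips stand 73 mm ahead of it and the grasp point (between the pads) lies 54 mm ahead of it (env.nose_length is the distance from the TCP to the fingertips, in m); z points along the fingers, y is the direction in which the jaws open and shut (so a half turn about z gives the same grasp; the last joint's range is limited). The gripper opens to 85 mm and grips with 20 to 120 N. Pads are 22 mm wide; open, the fingers measure 114 mm over their backs; the gripper's body (76 mm by 85 mm) begins 54 mm behind the grasp point. The pads swing forward as they close: fully open they stand 13 mm farther back than shut.
Start: joints at [-1.291, 0.477, 0.022, 1.555, -0.011, 1.109, -0.083], TCP at [0.255, 0.625, 0.304] pointing down, gripper open.
Joint ranges: [-2.96, 2.96], [-0.34, 2.1], [-1.41, 1.46], [0.24, 2.44], [-1.37, 4.51], [0.17, 1.92], [-2.96, 2.96]. Speed limits (rad/s): [2.39, 2.39, 3.14, 3.14, 3.14, 3.14, 3.14].

## Interface

Orientations are given as a unit quaternion [w, x, y, z].
In Python, from cell import env, kin, camera, calibration, job gives the robot as it stands. The module is installed in compiled form; this text tells all that it offers. Calls block until the motion is done:
- env.reach(position, orientation): joint-space move of the TCP to a pose.
- env.movel(position, velocity=0.15, rot=None, stop_force=None): straight line of the TCP; rot=None keeps the orientation; velocity is the mean speed in m/s. With stop_force (N) it stops when the force on the tool has changed by that much, and returns True; else False.
- env.goto_joints(angles): joint-space move.
- env.grip(opening, f_grip=None): finger opening in m; f_grip is the grip in N (None keeps the last); returns when the fingers have stopped.
- env.dwell(seconds).
- kin.inverse_kinematics(position, orientation): joint angles nearest the present ones, or None.
- env.get_state(): the state.
- camera(name): name is "scene" or "top" or "wrist"; returns (picture, depth): 400x640x3 uint8, blue, green, red; 400x640 float32, m along the optical axis (not along the pixel's ray), 0 where there is no reading.
- calibration(name): a dict with "fx", "fy", "cx", "cy" (pixels), "rvec" (rotation vector, rad) and "tvec" (3), from world to camera coordinates, as OpenCV has them. Camera axes: x right, y down, z forward; pixel columns grow to the right and rows downward; lengths in m; the calibration is good to about 2 mm. A picture is of the moment at which its call begins: read the wrist's pose just before it. calibration takes no time and is no camera call; for the wrist camera it gives the pose at the moment of the call.
A pose or a line that the arm cannot do raises env.PlanningError and nothing moves.
- job.job_done(): hands the job in, once; it reports no verdict.
The state is a dict: "time": time; "qpos": joint angles; "joint_velocities": joint speeds; "joint_torque": joint torques, N m; "tcp_pos": TCP position; "orientation": TCP orientation; "force": force on the tool from outside, world axes, zero at the start; "torque": the same for the moment, N m; "opening": finger opening in m.
Only numpy, scipy, OpenCV 4.12 (cv2) and the standard library are available. Lean on these libraries where they do the work, as an engineer would, in place of code of your own. Each camera call takes 0.05 s, during which the arm holds its last target. There are 200 camera calls.

## Working session

There is one attempt and no reset: what is moved stays moved. The work goes in short steps, each a Python script; the robot and the scene stay as the last script left them, time stands still between calls to the robot, and variables do not carry over. Pictures are saved under pics/ and viewed, about 8 in all and at most 12, crops included, and the job is handed in when it is done.

```bash
mkdir -p pics; python3 - <<'E'
from cell import env,camera,calibration
import cv2,numpy as np
for n in("scene","top"):
    p,d=camera(n); cv2.imwrite(f"pics/{n}0.png",p); np.save(f"pics/{n}0.npy",d); print(n,calibration(n))
s=env.get_state();print(s)
E
```

```text
scene {'fx': 492.4594453885032, 'fy': 492.4594453885032, 'cx': 309.2059564020232, 'cy': 201.30803768155934, 'rvec': array([ 1.04630327,  2.59225635, -0.80217324]), 'tvec': array([ 0.40127196, -0.28327229,  1.73376775])}
top {'fx': 396.9206613958887, 'fy': 396.9206613958887, 'cx': 316.1118209079951, 'cy': 200.7331687310611, 'rvec': array([ 2.13338407, -2.17391297,  0.17601017]), 'tvec': array([0.04843518, 0.62036212, 1.14943709])}
{'time': 0.1, 'qpos': array([-1.29112195,  0.4777225 ,  0.02233984,  1.55632712, -0.01149297,
        1.1093396 , -0.08311283]), 'joint_velocities': array([ 0.00114423, -0.00098858,  0.00124709, -0.00177244,  0.00061727,
       -0.00158991,  0.0003854 ]), 'joint_torque': array([ 4.70392974e-03, -5.97760391e+01,  1.61418445e+00, -2.81957728e+01,
        1.29073294e-02,  4.90894585e-03, -1.85446606e-05]), 'tcp_pos': array([0.2550825 , 0.62449924, 0.30303016]), 'orientation': array([-9.81816322e-05,  1.92668203e-01,  9.81263608e-01, -8.28393709e-04]), 'force': array([-0.11740648, -0.0661629 , -1.18516772]), 'torque': array([-0.0279614 ,  0.03193128, -0.02856998]), 'opening': 0.0854538581486766}
```

View pics/scene0.png

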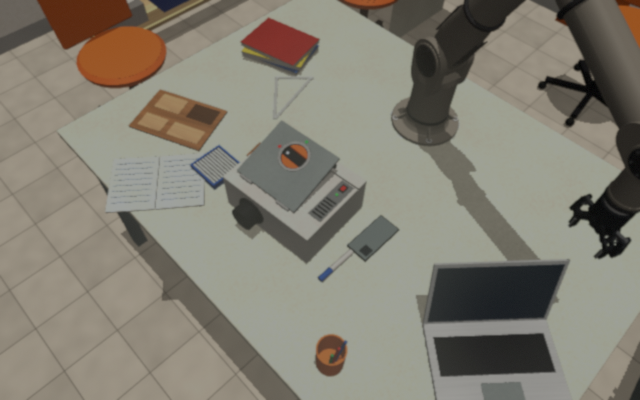

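View pics/top0.png

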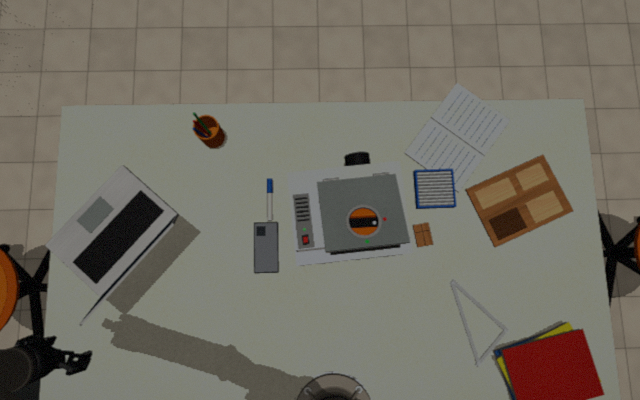

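The top view shows the extractor centred near (350,212), the hatch at (318–410,175–252) and the dial at (364,221). The tile is at (422,234), the filter at (435,188), the phone at (266,247) and the marker at (269,198).

```bash
cat > h.py <<'E'
import numpy as np,cv2
from scipy.spatial.transform import Rotation as R
def cloud(d,c):
    v,u=np.mgrid[:400,:640]
    p=np.stack([(u-c["cx"])/c["fx"]*d,(v-c["cy"])/c["fy"]*d,d],-1)
    return (p-c["tvec"])@R.from_rotvec(c["rvec"]).as_matrix()
def proj(P,c):
    K=np.array([[c["fx"],0,c["cx"]],[0,c["fy"],c["cy"]],[0,0,1]])
    return cv2.projectPoints(np.float64(P).reshape(-1,1,3),c["rvec"],c["tvec"],K,None)[0][:,0]
def plane(P):
    for _ in range(5):
        m=P.mean(0); n=np.linalg.svd(P-m,full_matrices=False)[2][2]; n*=np.sign(n[2])
        r=(P-m)@n; P=P[abs(r)<max(2*r.std(),.001)]
    return m,n,r.std(),len(P)
E
python3 - <<'E'
from cell import calibration
from h import *
for n in("scene","top"):
    d=np.load(f"pics/{n}0.npy");im=cv2.imread(f"pics/{n}0.png");c=calibration(n);W=cloud(d,c)
    roi=np.zeros((400,640),np.uint8)
    if n=="top": cv2.fillPoly(roi,[np.array([[322,185],[400,179],[405,240],[328,247]])],1)
    else: cv2.fillPoly(roi,[np.array([[283,128],[333,160],[292,203],[245,170]])],1)
    hsv=cv2.cvtColor(im,cv2.COLOR_BGR2HSV)
    o=(hsv[...,0]<15)&(hsv[...,1]>150)&(roi>0)
    og=cv2.dilate(o.astype(np.uint8),np.ones((9,9)))
    m=(roi>0)&(og==0)&(d>0)
    print(n,"plane",plane(W[m]))
    (ex)=cv2.fitEllipse(cv2.convexHull(np.argwhere(o)[:,::-1].astype(np.int32)));print("dial px",ex,"pts med",np.median(W[o],0))
    # wide grey mask
    mm,nn,_,_=plane(W[m]); 
    on=(abs((W-mm)@nn)<.004)&(np.linalg.norm(W-mm,axis=-1)<.17)&(hsv[...,2]<175)
    k=cv2.morphologyEx(on.astype(np.uint8),cv2.MORPH_CLOSE,np.ones((25,25)));k=cv2.morphologyEx(k,cv2.MORPH_OPEN,np.ones((7,7)))
    P=W[(k>0)&on]; 
    e1=np.cross([0,0,1],nn);e1/=np.linalg.norm(e1);e2=np.cross(nn,e1)
    q=np.c_[(P-mm)@e1,(P-mm)@e2].astype(np.float32)
    rc=cv2.minAreaRect(q);print("rect",rc,"tilt",np.arccos(nn[2]),"y ax",e1); print("center",mm+rc[0][0]*e1+rc[0][1]*e2)
    b=cv2.boxPoints(rc);print(np.round([mm+x*e1+y*e2 for x,y in b],4))
im=cv2.imread("pics/top0.png")[150:280,280:450];sc=cv2.imread("pics/scene0.png")[110:250,210:380]
im=cv2.resize(im,None,fx=4,fy=4,interpolation=3);cv2.imwrite("pics/c1.png",im)
E
```

```text
scene plane (array([ 0.58117964, -0.07054979,  0.17450141]), array([0.26888775, 0.02189897, 0.96292254]), np.float64(0.0019385545746536156), 2326)
dial px ((293.8208312988281, 155.93087768554688), (21.095884323120117, 24.872013092041016), 64.94535064697266) pts med [ 0.52795227 -0.08193696  0.18681337]
rect ((0.00064830482006073, -0.009993195533752441), (0.2547417879104614, 0.2428286224603653), 0.05544436722993851) tilt 0.2731625149649309 y ax [-0.08117402  0.99669994  0.        ]
center [ 0.59071793 -0.06912251  0.17180547]
[[ 0.4847 -0.2057  0.2045]
 [ 0.7177 -0.1865  0.139 ]
 [ 0.6968  0.0674  0.1391]
 [ 0.4637  0.0482  0.2046]]
top plane (array([ 0.57413334, -0.08482231,  0.17685187]), array([0.26859397, 0.02494008, 0.96293056]), np.float64(0.0014271112445896539), 3296)
dial px ((366.1778564453125, 221.1504364013672), (25.99625587463379, 36.91526412963867), 90.22473907470703) pts med [ 0.55605754 -0.08461155  0.18018488]
rect ((-0.0005041435360908508, -0.019729092717170715), (0.24169418215751648, 0.226081982254982), 89.79299926757812) tilt 0.273132752681147 y ax [-0.0924565   0.99571672  0.        ]
center [ 0.59309632 -0.08356783  0.17152996]
[[ 0.7191 -0.1858  0.139 ]
 [ 0.6989  0.0393  0.1388]
 [ 0.4671  0.0187  0.204 ]
 [ 0.4872 -0.2065  0.2042]]
```

View pics/c1.png

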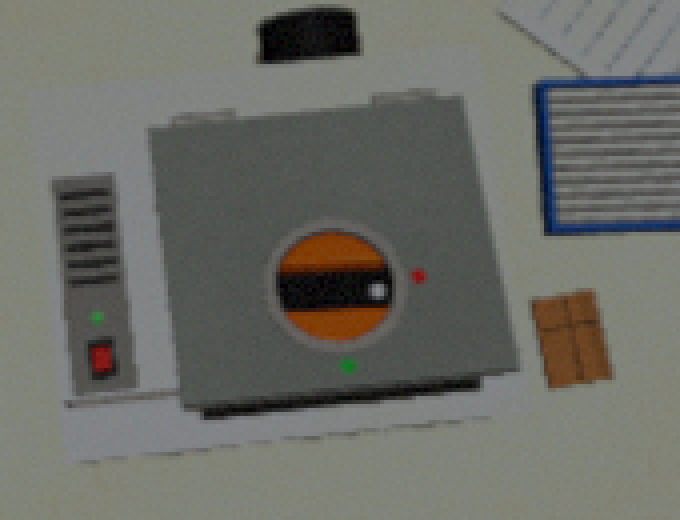

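The crop shows the hatch corners: hinge-left (150,128), hinge-right (463,97), near-right (520,370) and near-left (185,408). The dial centre is about (335,286), with the white dot at (377,290) and the red mark at (419,276). I'll fit the model to the corners in both views and the plane tilt.

```bash
cat >> h.py <<'E'
def hT(p,th):  # hinge x,y,yaw ; returns fn of hatch coords (x to hinge +, y left, z out)
    Rm=(R.from_euler('z',p[2])*R.from_euler('y',th)).as_matrix()
    return lambda q: np.array([p[0],p[1],.143])+np.atleast_2d(q)@Rm.T
E
python3 - <<'E'
from cell import calibration,kin
from h import *
from scipy.optimize import least_squares
ct,cs=calibration("top"),calibration("scene")
f=lambda a:(np.array(a)+.5)/4-.5+[280,150]
t=f([[150,128],[463,97],[520,370],[185,408],[419,276],[348,365]])
s=np.array([[290,208],[238,172],[284,122],[340,160]],float)
H=np.array([[0,.11,.008],[0,-.11,.008],[-.2,-.11,.008],[-.2,.11,.008]])
def res(p,full=False):
    T=hT(p,p[3]);a=proj(T(H),ct)-t[:4];b=proj(T(H),cs)-s
    if full:print(np.round(a,1).tolist(),np.round(b,1).tolist())
    return np.r_[a.ravel(),b.ravel()*.7,(p[3]-.273)*100]
r=least_squares(res,[.7,-.07,.09,.27],loss='soft_l1');p=r.x;print(p);res(p,True)
T=hT(p,p[3])
K=lambda q:proj(T(q),ct)[0]
print("dial c pred",K([-.13,0,.008]),"crop",f([335,286]), "floor",K([-.13,0,-.006]))
# dial angle: fit dot on floor, radius free
d=f([377,290])
g=least_squares(lambda a:K([-.13-a[0]*np.sin(a[1]),-a[0]*np.cos(a[1]),-.0055])-d,[.03,.1]);print("dot r,angle",g.x)
print("red",T([-.13,0,.008]),"edge",T([-.188,.075,.008]), "marks px",t[4:],K([-.13,-.052,.008]))
print("edge px", np.load("pics/top0.npy")[0,0])
W=cloud(np.load("pics/top0.npy"),ct);
for q in([-.188,.075,.008],[-.13,.06,.008],[-.02,0,.008]):
    u,v=np.round(K(q)).astype(int);print(W[v,u],T(q))
E
```

```text
[ 0.66586896 -0.07359593  0.08156993  0.26735995]
[[-0.5, -0.0], [0.1, 0.1], [-0.0, 0.5], [-1.2, -0.3]] [[2.6, 3.5], [-2.2, -3.0], [-2.9, -2.6], [-1.1, -2.3]]
dial c pred [363.1947655  221.53074918] crop [363.375 221.125] floor [362.68417814 223.37831867]
dot r,angle [ 0.03013314 -0.00597117]
red [[ 0.54301098 -0.08363973  0.18505997]] edge [[ 0.48114666 -0.01344702  0.20038276]] marks px [[384.375 218.625]
 [366.625 240.875]] [382.70906984 219.56988836]
edge px 2.1294096
[ 0.48225695 -0.01430217  0.20071187] [[ 0.48114666 -0.01344702  0.20038276]]
[ 0.53760885 -0.02489524  0.18469265] [[ 0.53812221 -0.02383923  0.18505997]]
[ 0.64942359 -0.07446272  0.15569017] [[ 0.64875012 -0.07499542  0.1559995 ]]
```

```bash
cat >> h.py <<'E'
P=[.6659,-.0736,.0816]
def quat(psi,tilt=0): # tool down, tool y along -hatch-like y ; psi world yaw
    q=(R.from_euler('z',psi)*R.from_euler('x',np.pi)).as_quat(); return [q[3],q[0],q[1],q[2]]
E
python3 - <<'E'
from cell import env,kin,camera,calibration
from h import *
L=env.nose_length;print(L)
E=lambda th,up=0:hT(P,th)([-.186,.075,.008])[0]+[0,0,L+up]
for k in range(-4,4):
    psi=P[2]+k*np.pi/2; q=kin.inverse_kinematics(hT(P,0)([-.13,0,-.006])[0]+[0,0,L],quat(psi));print(k,None if q is None else np.round(q,2))
env.grip(0.0,20)
env.reach(E(.267,.06),quat(P[2]))
s=env.get_state();print(s["time"],s["qpos"].round(2),s["force"].round(1),s["opening"])
print(env.movel(E(.267,-.01),.06,stop_force=1.5))
s=env.get_state();print(s["time"],s["tcp_pos"],E(.267),s["force"].round(1))
E
```

```text
0.0726
-4 [-0.69  0.57  1.    2.01 -0.62  0.9  -0.85]
-3 [-0.5   0.45  0.7   2.   -0.39  0.83  0.5 ]
-2 [-0.35  0.41  0.5   1.99 -0.27  0.81  1.95]
-1 [-0.82  0.77  1.27  2.01 -0.87  1.06 -2.18]
0 [-0.69  0.57  1.    2.01 -0.62  0.9  -0.85]
1 [-0.5   0.45  0.7   2.   -0.39  0.83  0.5 ]
2 [-0.35  0.41  0.5   1.99 -0.27  0.81  1.95]
3 [-0.82  0.77  1.27  2.01 -0.87  1.06 -2.18]
3.275 [-0.91  0.16  0.92  2.01 -0.15  1.04 -1.41] [0.  0.5 0.2] -5.962552618340273e-06
False
4.5917 [ 0.48330584 -0.01332871  0.26269828] [ 0.48307803 -0.01330108  0.27239057] [-0.2  0.3 -0.5]
```

```bash
python3 - <<'E'
from cell import env,kin,camera,calibration
from h import *
L=env.nose_length
E=lambda th,up=0:hT(P,th)([-.186,.075,.008])[0]+[0,0,L+up]
for th in(.17,.12,.08,.05,.03,.015):
    r=env.movel(E(th),.05,stop_force=25);s=env.get_state();print(th,r,s["time"],s["tcp_pos"].round(4),s["force"].round(1))
env.movel(E(.02,.08),.15)
c=hT(P,.05)([-.13,0,.008])[0]
env.reach(c+[-.0,0,.20],quat(P[2]+np.pi))
s=env.get_state();print(s["time"],s["qpos"].round(2),s["tcp_pos"],s["force"])
cal=calibration("wrist");p,d=camera("wrist");cv2.imwrite("pics/w1.png",p);np.savez("pics/w1.npz",d=d,**cal)
p,d=camera("top");np.save("pics/top1.npy",d);cv2.imwrite("pics/top1.png",p)
E
```

```text
0.17 False 4.9167 [ 0.4779 -0.0137  0.2546] [-0.6 -0.3 -0.3]
0.12 False 5.25 [ 0.4764 -0.0139  0.2454] [ 0.1 -0.7 -0.2]
0.08 False 5.55 [ 0.4754 -0.014   0.2381] [-0.3  0.2  0.6]
0.05 False 5.8083 [ 0.4752 -0.014   0.2328] [ 0.5 -0.5  1.1]
0.03 False 6.0583 [ 0.4749 -0.014   0.2293] [0.1 0.2 2.4]
0.015 False 6.3083 [ 0.4748 -0.014   0.2266] [ 1.  -0.9  2.4]
9.3 [ 0.95  0.44 -1.18  1.75  0.43  1.24  1.31] [ 0.53668688 -0.08392551  0.35702949] [-0.48077748  0.14635897 -0.67234735]
```

View pics/w1.png

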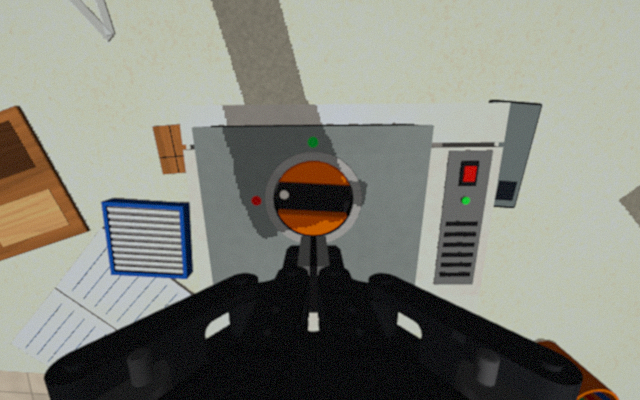

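The wrist view shows the hatch down, the dial centre at (314,198), the dot at (284,195), the red mark at (256,201) and the green mark at (313,142). I'll measure the tilt, the lock axis and the dial angle from it.

```bash
python3 - <<'E'
from cell import calibration
from h import *
from scipy.optimize import least_squares
z=np.load("pics/w1.npz");cw={k:z[k] for k in z};cw.update({k:float(z[k]) for k in("fx","fy","cx","cy")})
W=cloud(z["d"],cw);Wt=cloud(np.load("pics/top1.npy"),calibration("top"))
roi=np.zeros((400,640),np.uint8);cv2.fillPoly(roi,[np.array([[198,132],[428,132],[420,270],[212,270]])],1);cv2.circle(roi,(314,198),48,0,-1);cv2.fillPoly(roi,[np.array([[280,400],[230,270],[290,230],[340,230],[400,270]])],0)
m,n,sd,k=plane(W[roi>0]);print("wrist",m,n,sd,k)
ex=np.array([np.cos(P[2]),np.sin(P[2]),0]);
print("tilt",np.arctan2(n@ex,n[2]),"z at lock",m[2]-((hT(P,0)([-.13,0,0])[0]-m)[:2]@n[:2])/n[2], "z near edge",m[2]-((hT(P,0)([-.19,0,0])[0]-m)[:2]@n[:2])/n[2],"hinge",m[2]-((hT(P,0)([0,0,0])[0]-m)[:2]@n[:2])/n[2])
im=cv2.imread("pics/w1.png");hsv=cv2.cvtColor(im,cv2.COLOR_BGR2HSV)
def ray(px,zz):
    Rm=R.from_rotvec(cw["rvec"]).as_matrix();o=-Rm.T@cw["tvec"];d=Rm.T@np.array([(px[0]-cw["cx"])/cw["fx"],(px[1]-cw["cy"])/cw["fy"],1]);return o+d*((zz-o[2])/d[2])
red,gr,c=ray((256,201),.161),ray((313,142),.161),ray((314,198),.157);dot=ray((284,195),.1445)
pc=ray((192.5,126.5),.16),ray((432,125),.16)
print("red",red,"gr",gr,"c",c,"dot",dot,"near edge R,L",pc,np.linalg.norm(pc[0]-pc[1]))
e=pc[1]-pc[0];print("yaw edge",np.arctan2(-e[0],e[1]))
a=lambda p,q:np.arctan2(p[1]-q[1],p[0]-q[0])
print("pred c",hT(P,.05)([-.13,0,.008]),"pred edge",hT(P,.05)([[-.2,-.11,.008],[-.2,.11,.008]]))
print("red,gr,dot ang rel yaw",[np.degrees(a(x,c)-P[2])%360 for x in(red,gr,dot)])
u,v=313,142
# slot walls: black mask pixels inside dial
mk=(hsv[...,2]<70).astype(np.uint8);mk[:160]=0;mk[232:]=0;mk[:,:270]=0;mk[:,355:]=0
pts=np.argwhere(mk)[:,::-1];Q=np.array([ray(x,.1445)[:2] for x in pts]);mu=Q.mean(0);vv=np.linalg.svd(Q-mu,full_matrices=False)[2][0];print("slot mean",mu,"dir deg rel hatch y",np.degrees(np.arctan2(vv[1],vv[0]))-90-np.degrees(P[2]))
mk2=((hsv[...,0]<15)&(hsv[...,1]>150)).astype(np.uint8);mk2[:155]=0;mk2[240:]=0;mk2[:,:265]=0;mk2[:,360:]=0
(cx,cy),ax,_=cv2.fitEllipse(cv2.convexHull(np.argwhere(mk2)[:,::-1].astype(np.int32)));print("dial",cx,cy,ax,ray((cx,cy),.157))
cv2.imwrite("pics/c2.png",cv2.resize(im[120:290,170:450],None,fx=2.8,fy=2.8,interpolation=3))
E
```

```text
wrist [ 0.5296352  -0.0825661   0.15746881] [0.05232945 0.00326547 0.99862454] 0.0005532441255275661 17367
tilt 0.052445558037174975 z at lock 0.15712318405467238 z near edge 0.16027280578312877 hinge 0.15029900364301685
red [ 0.54349376 -0.13775887  0.161     ] gr [ 0.4831368  -0.08724335  0.161     ] c [ 0.53686719 -0.08180362  0.157     ] dot [ 0.53928625 -0.11239968  0.1445    ] near edge R,L (array([ 0.4784696 , -0.19762632,  0.16      ]), array([0.45919205, 0.01942026, 0.16      ])) 0.2179009894412828
yaw edge 0.08858510721844445
pred c [[ 0.53689299 -0.0841504   0.15748729]] pred edge [[ 0.47617915 -0.19948291  0.16098584]
 [ 0.45824706  0.01978505  0.16098584]]
red,gr,dot ang rel yaw [np.float64(272.07853130688125), np.float64(181.10565864261608), np.float64(269.8453345183773)]
slot mean [ 0.5397583  -0.08238537] dir deg rel hatch y -1.8384118671568084
dial 312.7552490234375 197.9542999267578 (75.1334228515625, 76.59339904785156) [ 0.53692143 -0.08302658  0.157     ]
```

View pics/c2.png

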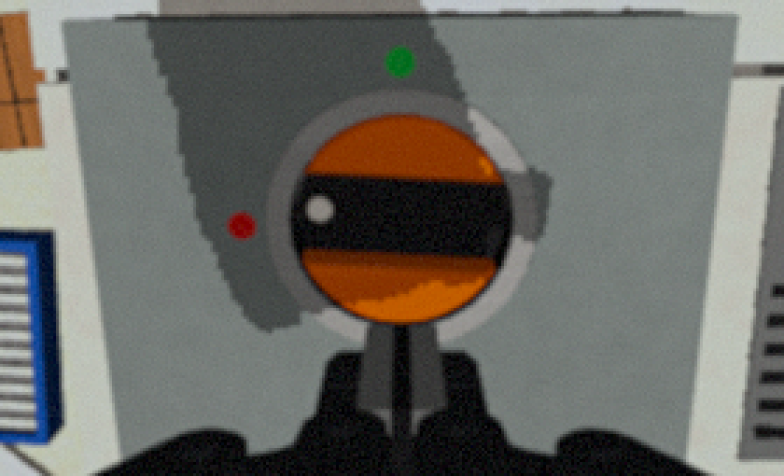

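```bash
python3 - <<'E'
from cell import env,kin
from h import *
C=np.array([.5365,-.0832,0]);L=env.nose_length
psi0=.085+np.pi-.05
for o in(psi0,psi0-np.pi):
  for a in(0,.5,1,1.5,1.75):
    q=kin.inverse_kinematics(C+[0,0,.137+L],quat(o-a));print(a,None if q is None else np.round(q,2))
env.grip(.028,40)
env.movel(C+[0,0,.170+L],.15,rot=quat(psi0))
s=env.get_state();print(s["time"],s["qpos"].round(2),s["opening"],s["force"].round(1))
r=env.movel(C+[0,0,.130+L],.03,stop_force=4)
s=env.get_state();print(r,s["time"],s["tcp_pos"],"tip z",s["tcp_pos"][2]-L,s["force"].round(1),s["torque"].round(2))
E
```

```text
0 [ 0.82  0.59 -1.03  1.91  0.6   0.99  1.12]
0.5 [ 0.75  0.54 -0.92  1.91  0.53  0.95  0.68]
1 [ 0.68  0.5  -0.81  1.92  0.46  0.92  0.24]
1.5 [ 0.6   0.47 -0.72  1.92  0.39  0.89 -0.2 ]
1.75 [ 0.57  0.46 -0.67  1.93  0.36  0.88 -0.43]
0 [-0.73  0.61  1.07  2.01 -0.68  0.93 -0.84]
0.5 [-0.82  0.77  1.27  2.01 -0.87  1.06 -1.16]
1 [-0.82  0.77  1.27  2.01 -0.87  1.06 -1.66]
1.5 [ 0.98  0.8  -1.35  1.9   0.86  1.19  2.56]
1.75 [ 0.96  0.77 -1.31  1.9   0.82  1.15  2.33]
10.7 [ 0.85  0.55 -1.07  1.88  0.56  1.05  1.16] 0.027722286389306523 [ 0.1  0.6 -0.2]
True 11.5833 [ 0.53638144 -0.08323045  0.21528695] tip z 0.14268695369686799 [0.8 0.  1.9] [-0.06 -0.17  0.01]
```

In the slot (tip at 0.1427, predicted floor 0.1435; the rim would be 0.157). Now press down.

```bash
python3 - <<'E'
from cell import env
from h import *
C=np.array([.5365,-.0832,0]);L=env.nose_length
for z in(.2135,.2115,.2095,.2075,.2055,.2035,.2015):
    r=env.movel(C+[0,0,z],.03);env.dwell(.15);s=env.get_state();F=s["force"]
    print(z,round(s["time"],2),s["tcp_pos"].round(4),F.round(1),s["torque"].round(2))
    if F[2]>17:break
E
```

```text
0.2135 11.98 [ 0.5365 -0.0832  0.2137] [-1.5 -0.   4.2] [-0.09  0.33  0.  ]
0.2115 12.38 [ 0.5366 -0.0832  0.212 ] [-1.9 -1.2  7.4] [-0.1   0.51  0.03]
0.2095 12.78 [ 0.5366 -0.0832  0.2101] [-3.1 -0.   9.4] [-0.13  0.63 -0.03]
0.2075 13.18 [ 0.5367 -0.0831  0.2084] [-4.4 -1.5 10.1] [-0.13  0.66 -0.03]
0.2055 13.58 [ 0.5368 -0.083   0.2073] [-6.  -0.8 20.1] [-0.22  1.41  0.03]
```

```bash
cat > turn.py <<'E'
import sys
from cell import env
from h import *
C=np.array([.5365,-.0832,0]);psi0=.085+np.pi-.05
def turn(angles,z=.2055,tmax=.9):
    for a in angles:
        env.movel(C+[0,0,z],.03,rot=quat(psi0-a));s=env.get_state();F=s["force"];T=s["torque"]
        w,x,y,zz=s["orientation"];yaw=(R.from_quat([x,y,zz,w])*R.from_euler('x',-np.pi)).as_euler('zyx')[0]
        act=(psi0-yaw+np.pi)%(2*np.pi)-np.pi
        print(round(a,2),round(act,3),round(s["time"],2),s["tcp_pos"].round(4),F.round(1),T.round(2))
        if abs(T[2])>tmax or F[2]>35 or F[2]<8 or np.linalg.norm(F[:2])>25: print("halt");return False
    return True
E
python3 -c "
from turn import *
turn(np.arange(.1,.75,.1))"
```

```text
0.1 0.101 13.83 [ 0.5369 -0.0828  0.2073] [-5.7 -0.4 19.4] [-0.02  1.31 -0.03]
0.2 0.201 14.08 [ 0.5371 -0.0827  0.2073] [-5.5 -1.5 17.5] [-0.01  1.09 -0.05]
0.3 0.3 14.33 [ 0.5374 -0.0826  0.2074] [-4.  -0.  16.8] [ 0.18  0.82 -0.08]
0.4 0.4 14.58 [ 0.5376 -0.0825  0.2074] [-3.5 -0.1 16.3] [0.21 0.69 0.01]
0.5 0.5 14.83 [ 0.5376 -0.0825  0.2074] [-3.3 -0.3 15.8] [0.3  0.64 0.06]
0.6 0.6 15.08 [ 0.5376 -0.0823  0.2074] [-3.1 -0.  15.4] [ 0.31  0.64 -0.01]
0.7 0.7 15.33 [ 0.5377 -0.0822  0.2074] [-3.2  0.2 15.9] [0.36 0.56 0.07]
```

```bash
python3 -c "
from cell import camera
import cv2
p,d=camera('wrist');cv2.imwrite('pics/w2.png',p)"
```

```text
(no output)
```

View pics/w2.png

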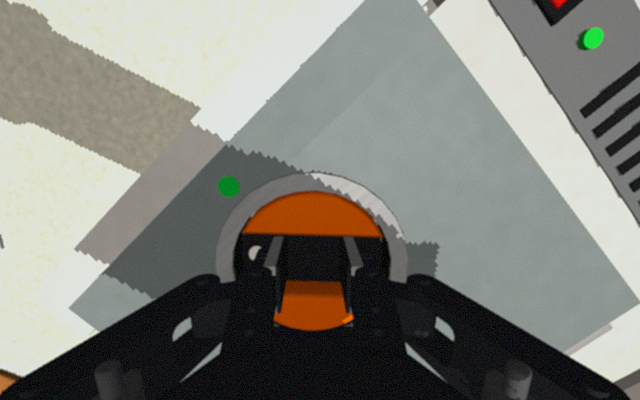

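The fingers are inside the slot and the dial has turned with them: its wall is level in the view, with the dot at (255,253). I'll continue.

```bash
python3 -c "
from turn import *
turn(list(np.arange(.8,1.5,.1))+[1.5,1.55,1.6,1.65,1.7,1.75],tmax=.6)"
```

```text
0.8 0.8 15.63 [ 0.5378 -0.0821  0.2074] [-2.8  1.2 15.9] [0.44 0.46 0.02]
0.9 0.9 15.88 [ 0.5379 -0.082   0.2074] [-3.7  1.  14.9] [0.5  0.36 0.08]
1.0 0.999 16.13 [ 0.538  -0.0819  0.2074] [-2.2  1.8 14.9] [0.52 0.25 0.02]
1.1 1.099 16.38 [ 0.5381 -0.0819  0.2075] [-1.   2.3 15.2] [0.57 0.15 0.03]
1.2 1.199 16.63 [ 0.5383 -0.0817  0.2075] [-1.3  2.2 12.7] [0.59 0.03 0.1 ]
1.3 1.299 16.88 [ 0.5384 -0.0816  0.2075] [-0.2  2.3 13.4] [ 0.65 -0.08  0.11]
1.4 1.399 17.13 [ 0.5386 -0.0816  0.2075] [ 0.   2.3 12.7] [ 0.68 -0.22  0.03]
1.5 1.499 17.38 [ 0.5387 -0.0815  0.2075] [ 0.8  3.6 12.3] [ 0.74 -0.28  0.05]
1.55 1.549 17.63 [ 0.5388 -0.0814  0.2075] [ 1.   3.4 12.9] [ 0.75 -0.31  0.07]
1.6 1.599 17.88 [ 0.5388 -0.0814  0.2075] [ 0.5  3.1 11.2] [ 0.73 -0.33  0.18]
1.65 1.649 18.13 [ 0.5387 -0.0815  0.2076] [-0.8  3.4 11.2] [ 0.72 -0.3   0.04]
1.7 1.699 18.38 [ 0.5385 -0.0821  0.2075] [-0.8  1.4 13.1] [ 0.38 -0.09  0.08]
1.75 1.75 18.63 [ 0.5382 -0.0829  0.2075] [-1.4 -0.2 14.4] [-0.01  0.12  0.07]
```

```bash
python3 -c "
from turn import *
turn([1.79,1.83,1.87,1.91],tmax=.5)
from cell import camera
p,d=camera('wrist');cv2.imwrite('pics/w3.png',p)"
```

```text
1.79 1.79 18.88 [ 0.5381 -0.0835  0.2075] [-1.6 -0.8 15.5] [-0.28  0.27  0.11]
1.83 1.829 19.13 [ 0.5379 -0.0836  0.2075] [-3.5 -2.5 15.3] [-0.52  0.32  0.62]
halt
```

View pics/w3.png

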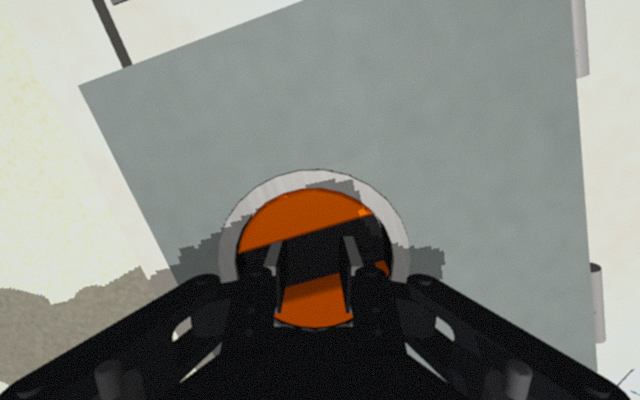

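The slot lags the fingers by the play (its wall runs from (240,250) to (365,212)) and the torque jumped to 0.62 N m, so the dial is at its stop. I'll centre the fingers, ease up and check.

```bash
python3 - <<'E'
from turn import *
from cell import camera,calibration
env.movel(C+[0,0,.2055],.03,rot=quat(psi0-1.62))
env.movel(C+[0,0,.25],.04)
env.movel(C+[0,0,.36],.15)
s=env.get_state();print(s["time"],s["force"])
cw=calibration("wrist");p,d=camera("wrist");cv2.imwrite("pics/w4.png",p)
W=cloud(d,cw);V=W.reshape(-1,3)
T=(V-hT(P,0)([0,0,0])[0])@R.from_euler('z',P[2]).as_matrix()
k=(T[:,0]>-.195)&(T[:,0]<-.01)&(abs(T[:,1])<.1)&(np.hypot(T[:,0]+.13,T[:,1])>.055)&(abs(T[:,2]-.010)<.02)
m,n,sd,c=plane(T[k]);print("theta",np.arctan2(n[0],n[2]),m+[0,0,.143],sd,c)
E
```

```text
21.6833 [-0.20051576 -0.12715699 -0.21490558]
theta 0.008631111603569384 [-0.08818894  0.02057686  0.15096237] 0.0005289051079539167 20959
```

View pics/w4.png

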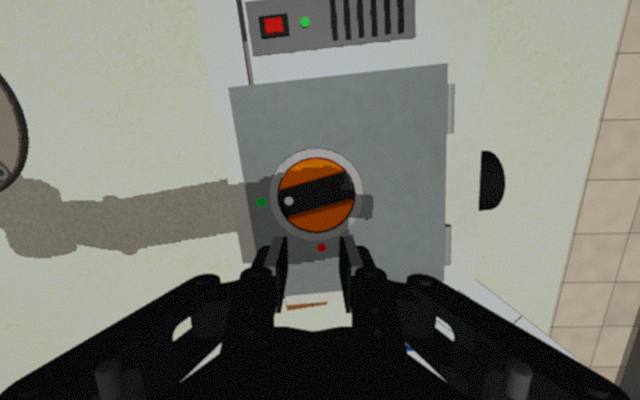

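```bash
python3 - <<'E'
from cell import calibration
from h import *
cw=calibration("wrist");im=cv2.imread("pics/w4.png")
def ray(px,zz):
    Rm=R.from_rotvec(cw["rvec"]).as_matrix();o=-Rm.T@cw["tvec"];d=Rm.T@np.array([(px[0]-cw["cx"])/cw["fx"],(px[1]-cw["cy"])/cw["fy"],1]);return o+d*((zz-o[2])/d[2])
hsv=cv2.cvtColor(im,cv2.COLOR_BGR2HSV)
mk2=((hsv[...,0]<18)&(hsv[...,1]>150)).astype(np.uint8);mk2[:150]=0;mk2[240:]=0;mk2[:,:270]=0;mk2[:,365:]=0
n,lab,st,_=cv2.connectedComponentsWithStats(mk2);big=np.argsort(st[1:,4])[-2:]+1
for b in big:
    ys,xs=np.where(lab==b);up=ys.mean()<195
    cols=range(xs.min()+8,xs.max()-8,2)
    e=np.array([ray((x,ys[xs==x].max() if up else ys[xs==x].min()),.151)[:2] for x in cols])
    v=np.linalg.svd(e-e.mean(0),full_matrices=False)[2][0];v*=np.sign(v[0]);print("seg",up,st[b],"angle rel hatch x",np.arctan2(v[1],v[0])-P[2])
g,r=ray((262,202),.151),ray((321,247),.151);dot=ray((290,201),.138);c=np.array([.5365,-.0832])
for x in(g,r,dot):print(x,np.degrees(np.arctan2(x[1]-c[1],x[0]-c[0])-P[2])%360)
a,b=ray((230,88),.151),ray((447,65),.151);print("hatch x yaw",np.arctan2(b[1]-a[1],b[0]-a[0]),np.linalg.norm(a-b))
cv2.imwrite("pics/c4.png",cv2.resize(im[140:255,230:385],None,fx=4.5,fy=4.5,interpolation=3))
E
```

```text
seg True [ 279  158   66   32 1161] angle rel hatch x 0.189940613237779
seg False [ 288  198   66   34 1291] angle rel hatch x 0.1850319345600333
[ 0.48329677 -0.08853927  0.151     ] 181.05545789648647
[ 0.54287496 -0.13854361  0.151     ] 271.8955295484858
[ 0.51058603 -0.091162    0.138     ] 192.40410469183968
hatch x yaw 0.08423599732575769 0.19726262546366602
```

View pics/c4.png

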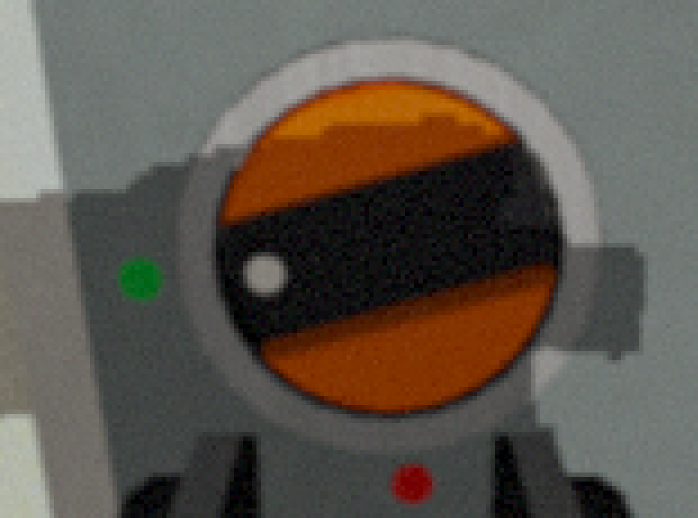

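The dial now reads about 1.38. In w3 it was at the stop, about 1.59, so turning the fingers back while pressed on the slot floor dragged it back by friction. I'll re-enter, turn to the stop again, and take the pressure off before unwinding.

```bash
python3 - <<'E'
from turn import *
from cell import camera,calibration
a=1.34
env.movel(C+[0,0,.24],.15,rot=quat(psi0-a))
print(env.movel(C+[0,0,.2055],.03,stop_force=25))
s=env.get_state();print(s["time"],s["tcp_pos"],s["force"].round(1))
turn(np.arange(a+.06,2.0,.06),tmax=.5)
E
```

```text
True
23.8083 [ 0.53660527 -0.08304164  0.2077278 ] [-3.  -0.7 10. ]
1.4 1.4 24.06 [ 0.5367 -0.0828  0.2073] [-8.2  0.7 20.6] [0.08 1.43 0.07]
1.46 1.46 24.31 [ 0.5367 -0.0827  0.2074] [-8.2 -0.1 19.3] [0.2  1.43 0.07]
1.52 1.52 24.56 [ 0.5368 -0.0825  0.2074] [-8.3  0.2 19.4] [0.2  1.43 0.07]
1.58 1.579 24.81 [ 0.5373 -0.0823  0.2074] [-6.6  1.7 17. ] [0.39 0.98 0.06]
1.64 1.639 25.06 [ 0.5378 -0.0819  0.2075] [-3.8  1.6 14.9] [0.51 0.58 0.04]
1.7 1.699 25.31 [ 0.5379 -0.0822  0.2075] [-3.6  1.8 14.2] [0.33 0.46 0.16]
1.76 1.76 25.56 [ 0.5379 -0.0831  0.2075] [-3.7 -1.  14.8] [-0.1   0.48  0.18]
1.82 1.82 25.81 [ 0.5378 -0.0837  0.2075] [-4.5 -1.  16.4] [-0.5   0.57  0.36]
1.88 1.877 26.06 [ 0.5383 -0.0835  0.2076] [-1.8 -3.4 14.3] [-0.45  0.44  1.33]
halt
```

```bash
python3 - <<'E'
from turn import *
from cell import camera,calibration
def st(): s=env.get_state();print(round(s["time"],2),s["tcp_pos"].round(4),s["force"].round(1),s["torque"].round(2))
for z,a in((.2095,1.877),(.2115,1.877),(.2115,1.80)): env.movel(C+[0,0,z],.03,rot=quat(psi0-a));st()
env.movel(C+[0,0,.25],.05);env.movel(C+[0,0,.36],.15,rot=quat(psi0-1.6));st()
cw=calibration("wrist");im,d=camera("wrist");cv2.imwrite("pics/w5.png",im)
T=(cloud(d,cw).reshape(-1,3)-hT(P,0)([0,0,0])[0])@R.from_euler('z',P[2]).as_matrix()
k=(T[:,0]>-.195)&(T[:,0]<-.01)&(abs(T[:,1])<.1)&(np.hypot(T[:,0]+.13,T[:,1])>.055)&(abs(T[:,2]-.010)<.02)
m,n,sd,c=plane(T[k]);print("theta",np.arctan2(n[0],n[2]),m+[0,0,.143],sd,c)
def ray(px,zz):
    Rm=R.from_rotvec(cw["rvec"]).as_matrix();o=-Rm.T@cw["tvec"];d=Rm.T@np.array([(px[0]-cw["cx"])/cw["fx"],(px[1]-cw["cy"])/cw["fy"],1]);return o+d*((zz-o[2])/d[2])
hsv=cv2.cvtColor(im,cv2.COLOR_BGR2HSV)
mk2=((hsv[...,0]<18)&(hsv[...,1]>150)).astype(np.uint8);mk2[:150]=0;mk2[240:]=0;mk2[:,:270]=0;mk2[:,365:]=0
n,lab,sts,_=cv2.connectedComponentsWithStats(mk2);big=np.argsort(sts[1:,4])[-2:]+1
for b in big:
    ys,xs=np.where(lab==b);up=ys.mean()<195
    e=np.array([ray((x,ys[xs==x].max() if up else ys[xs==x].min()),.151)[:2] for x in range(xs.min()+8,xs.max()-8,2)])
    v=np.linalg.svd(e-e.mean(0),full_matrices=False)[2][0];v*=np.sign(v[0]);print("seg",up,sts[b],"angle rel hatch x",np.arctan2(v[1],v[0])-.0842)
E
```

```text
26.34 [ 0.5382 -0.0836  0.2107] [ 2.4 -3.2  7.9] [-0.25 -0.21  1.29]
26.59 [ 0.5378 -0.0837  0.2113] [ 6.2 -3.5 -4.9] [-0.52 -1.24  0.81]
26.84 [ 0.5365 -0.0837  0.2111] [ 2.7 -2.4 -2.8] [-0.64 -0.61  0.09]
28.64 [ 0.536  -0.0833  0.359 ] [ 0.1 -1.  -0.1] [-0.01  0.04 -0.03]
theta 0.00954995619001481 [-0.08860669  0.02131245  0.15104699] 0.0005308105478820638 20914
seg True [ 280  158   69   26 1168] angle rel hatch x 0.009113815531335792
seg False [ 283  204   69   28 1296] angle rel hatch x 0.012421759191727041
```

View pics/w5.png

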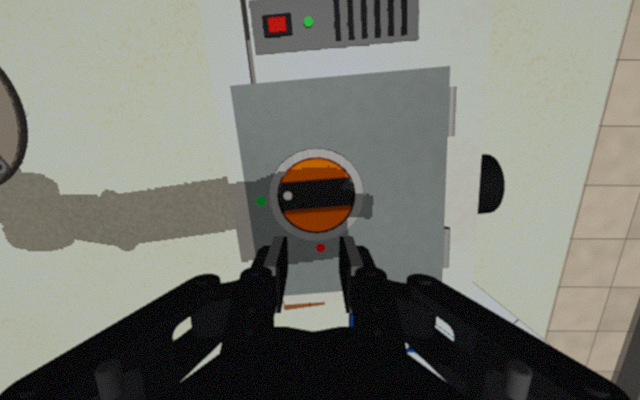

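The slot now points at the near edge, with the dot at (288,196) beside the green mark at (261,201). The dial is about 0.01 rad from 1.571 and the hatch sits at about 0.0095 rad, with the arm clear. Handing in.

```bash
python3 -c "
from cell import job,env
print(job.job_done(),env.get_state()['time'])"
```

```text
the job is handed in; nothing more can be done
the job is handed in; nothing more can be done
```

The hatch is shut and the lock is turned clockwise to its stop, so the hatch is locked down. I handed the job in at about 29 s of the 51 s limit.

- **What I did:** I pushed the hatch down to its seal with closed fingers. I then set the two slightly opened fingertips in the slot and pressed with about 15–20 N to bring it flush. From there I turned the lock clockwise until the torque jumped at its stop.
- **Setback:** My first withdrawal turned the fingers back while still pressed on the slot floor, and that dragged the lock back to about 1.38 rad. I went back in and turned it to the stop again. The torque peaked at 1.33 N m against the stop. I eased off the pressure before withdrawing.
- **Last checks, arm clear:** The slot was within about 0.01 rad of the locked position, with the dot by the green mark. The hatch was at about 0.0095 rad, inside the 0–0.012 allowed when locked.
- **Loose objects:** I planned no moves near the phone, marker, tile or spare filter, but I did not re-measure them at the end.
- **Disagreement:** In the initial fit, my rough corner readings from the scene camera were off by 2–4 pixels. I relied on the top and wrist views, which agreed to about 2 mm.

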